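# Stow the folded tabletop tripod upright in the lens rack

## Task

Pick up the folded tabletop tripod from the shelf by its two clamp knobs and lift it clear while it still lies level; then, with the gripper still pointing down, ease the grip so that it swings down about the knobs and hangs feet-down, and grip it firmly again. Set it down (do not drop it) standing on the cork pad in the open bay of the pulled-out rack, let go, and then push the rack all the way home. Keep the lenses and the air blower standing in their bays and leave the dish of lens caps and the filter case where they are.

Things in the scene. Friction and masses are not known exactly. Their poses are not given: they have to be found in the camera images.
- tripod: Folded tabletop tripod, 145 mm long, about 130 g, lying flat on the shelf: grey legs 34 mm wide (y), 32 thick (z); black rubber foot block 52 wide, 44 thick, 24 long; black head block 34 wide, 44 thick, 36 long. Origin: on its underside as it lies. x axis: from feet (x = -75 mm) to head (+70 mm), z up as it lies, y the knob axis. Standing or hanging feet-down, x points up
- tripod_knobs (a point): Midpoint between the two round flat clamp knobs on the head (11 mm diameter, 50 mm over their end faces along the tripod's y, each 8 mm proud). 50 mm from the origin along x, 22 mm above the shelf as it lies, 125 mm above the sole. Gripped here by 35 N or more it stays level when lifted; at 4 to 8 N it swings down, slipping down some 5 mm but not out
- tripod_foot (a point): Centre of the tripod's flat sole (52 mm along y, 44 mm along z), the face that it stands on; the centre of mass lies about 70 mm from the knobs towards it; after swinging down it may hang up to about 10 degrees off plumb, the sole then up to about 20 mm off to one side of the knobs
- pad: Loose cork pad, 78 mm (along the runner's x) x 60 x 4 mm, lying on the floor of the one free bay of the rack: origin at the centre of its underside (20 mm above the shelf), sides parallel to the bay's. Which bay is free varies. The pad rides with the rack
- runner: Fixed wooden board that carries the rack, 324 mm wide (y), with side strips 22 mm high and a back strip 35 mm high. Origin: on the shelf, under the centre of the rack when pulled out; the board reaches from x = -55 to +157 mm. Its x axis is the direction in which the rack is pushed home (away from the robot, turned by up to 0.15 rad)
- rack (a joint): Slide of the plywood rack along the runner's x: 0 = pulled out (as at the start), 0.100 m = home at its stop; 2 N of friction, stays where left. Rack 96 mm deep (x), 294 mm wide (y), four bays in a row along y, each 84 mm (x) x 66 mm (y) inside, 72 mm apart, walls 6 mm thick; bay floors 20 mm, wall tops 60 mm above the shelf
- lens_a: Matte black zoom lens standing in a bay, diameter 58 mm, 92 mm tall (top 112 mm above the shelf), 380 g; origin at the centre of its underside, z up
- lens_b: Matte black zoom lens standing in another bay, diameter 55 mm, 86 mm tall, 380 g; origin at the centre of its underside, z up
- blower: Black rubber air blower standing nozzle-up in another bay, bulb diameter 57 mm, 94 mm tall (top 114 mm above the shelf), 70 g; origin at the centre of its underside, z up
- dish: White ceramic dish, rim diameter 112 mm, 26 mm high, holding three black lens caps, on the shelf; origin at the centre of its underside. Bystander
- filter_case: Round plastic filter case, diameter 80 mm, 24 mm high, on the shelf; origin at the centre of its underside. Bystander
- rack_lip (a point): Push lip of the rack: an upright plate 70 mm wide (runner y), 8 mm thick, from 12 to 60 mm above the shelf, on a tongue in front of the middle of the rack. This point is the centre of its front face (towards the robot), 40 mm above the shelf, 104 mm in front of the row of bay centres, 56 mm in front of the rack's front wall; it moves with the rack. Frame parallel to the runner's
Things that resemble listed ones, but are neither listed nor needed, are in the scene too. Several things have the shape of the tripod; the one meant has the colours described above.

How it is judged:
On the way, in this order (a step that is already met when the one before it is completed fails the run):
1. the tripod is lifted clear of the shelf (knobs 80 mm up) while lying about level (within 35 degrees) (height (world z) of tripod_knobs above 0.08 m and height (world z) of tripod_foot above 0.04 m and angle between tripod's own x axis and vertical between 0.96 and 2.18 rad and distance between the grasp point and tripod_knobs below 0.03 m), for 0.2 s.
2. it hangs feet-down (within 20 degrees) from the gripper, which points down (within 35 degrees), clear of the shelf and gripped firmly again (10 N or more on each finger) (angle between tripod's own x axis and vertical below 0.35 rad and height (world z) of tripod_foot above 0.015 m and distance between the grasp point and tripod_knobs below 0.03 m and angle between the grasp point's own z axis and vertical above 2.53 rad and contact force between the fingers and tripod above 20 N), for 0.3 s.
3. still held, its sole is lowered to within 15 mm of the cork pad in the free bay, the rack still pulled out (horizontal distance between tripod_foot and pad below 0.03 m and height (world z) of tripod_foot below 0.039 m and angle between tripod's own x axis and vertical below 0.4 rad and contact force between the fingers and tripod above 1 N and value of joint rack below 0.05 m).
4. it stands upright on the pad in the bay, let go, the rack still pulled out (horizontal distance between tripod_foot and pad below 0.03 m and height (world z) of tripod_foot below 0.029 m and angle between tripod's own x axis and vertical below 0.12 rad and contact force between the fingers and tripod below 0.1 N and value of joint rack below 0.05 m), for 0.2 s.
At the end, for the whole second after the job is handed in: The rack is fully home (within 6 mm of its stop); the tripod stands upright (within 7 degrees) and at rest, its sole on the cork pad (within 5 mm of the pad's top, centred within 30 mm); pad, both lenses and blower still stand on the floors of their bays (upright within 8.5 degrees) (value of joint rack above 0.094 m and horizontal distance between tripod_foot and pad below 0.03 m and height (world z) of tripod_foot below 0.029 m and angle between tripod's own x axis and vertical below 0.12 rad and linear speed of tripod below 0.03 m/s and height (world z) of pad below 0.025 m and height (world z) of each of lens_a, lens_b, blower below 0.03 m and angle between each of lens_a, lens_b, blower's own z axis and vertical below 0.15 rad); the robot touches nothing.
It fails at once if the dish or the filter case is moved by more than 20 mm (distance of any of dish, filter_case from where it was at the start of the episode above 0.02 m).
It fails at once if a lens or the blower leaves its bay or tips by more than 25 degrees (angle between any of lens_a, lens_b, blower's own z axis and vertical above 0.44 rad or height (world z) of any of lens_a, lens_b, blower above 0.045 m).
It also fails if it takes over 72 s, if anything falls off the work surface, if the arm or the gripper's body presses on something with over 40 N, if the wrist force passes 120 N, or if a joint passes its speed limit or range.

## Robot

A 7-joint arm with a two-finger parallel gripper is mounted at the origin on the work surface. World frame = base frame: x ahead of the robot, y to its left, z up, the work surface at z = 0. Lengths are in m, angles in rad, forces in N, time in s.
With the tool pointing down it reaches from about 0.425 to 0.825 m from the base axis. Payload 3.6 kg.
Tool frame: the origin (TCP) lies midway between the tips of the shut fingers; the grasp point (between the pads) lies 19 mm behind it (grasp_offset is the distance from the TCP to the grasp point, in m); z points along the fingers, y is the line along which they close (so a half turn about z gives the same grasp; the last joint's range is limited). The gripper opens to 93 mm and grips with 3 to 60 N. Pads are 15 mm wide; open, the fingers measure 128 mm over their backs; the gripper's body (75 mm by 188 mm) begins 65 mm behind the grasp point.
Start: joints at [1.095, 0.615, -0.013, 1.423, 0.008, 1.103, -0.04], TCP at [0.283, -0.585, 0.18] pointing down, gripper open.
Joint ranges: [-3.12, 3.12], [-0.3, 2.06], [-1.34, 1.32], [0.26, 2.42], [-1.36, 4.5], [0.01, 1.98], [-2.84, 2.84]. Speed limits (rad/s): [2.79, 2.79, 3.14, 3.14, 3.14, 3.14, 3.14].

## Interface

Orientations are given as a rotation vector (axis times angle).
In Python, from bench import * gives the robot as it stands.
- The arm moves only by the tool jog_arm, never from a script. Its argument "targets" is one flat list of numbers, 4 for each row, row after row: the shift along the tool's x, y, z normalised to -1 to 1, where 1 is 0.02 m, then the turn about the tool's z normalised to -1 to 1, where 1 is 0.15 rad. A call has 1 to 5 rows; each row shifts and turns the commanded pose from where the row before left it, along the tool's axes as they then stand; what a row does not reach is not made up. A row lasts 1/10 s, in which the tool goes at most 50 mm and 8.59 degrees, less where a joint would pass 70% of its speed; a pose out of reach is approached as far as the arm can. A call with a number of a shift or a turn outside -1 to 1 is refused whole. A call with a gripper value outside its range is refused whole. "gripper" is the closure, from 0 (fully open) to 1 (shut), set as the call begins (left out, the last holds). The fingers move at their own pace and stop on an object; "newtons" is the grip in N (left out, the last holds). Time passes only in rows, so rows that do not move let the fingers close. It gives the time, the measured TCP pose, the force, the opening and the grip force at its end, in the units of the state.
- get_obs(): the state, without advancing time (a new reading comes with each control period).
- read_camera(name): name is "scene" or "top"; returns the picture (420x560x3 uint8, red, green, blue); there is no depth.
- get_calibration(name): a dict with "K" (3x3 intrinsics, pixels), "position" and "orientation" of the camera in the world. Camera axes: x right, y up, looking along -z (the intrinsics and any distortion apply to the point x, -y, -z); pixel columns grow to the right and rows downward; lengths in m; the calibration is good to about 2 mm. A picture is of the moment at which its call begins. get_calibration takes no time and is no camera call.
- job_done(): hands the job in; it is judged then, once.
The state is a dict: "clock": time; "joint_pos": joint angles; "qvel": joint speeds; "joint_torque": joint torques, N m; "ee_pos": TCP position; "orientation": TCP orientation; "ft_force": force on the tool from outside, world axes, zero at the start; "ft_torque": the same for the moment, N m; "opening": opening from 0.0 (shut) to 1.0 (fully open); "grasp_force": force on a finger pad.
Only numpy, scipy, OpenCV 4.12 (cv2) and the standard library are available. Lean on these libraries where they do the work, as an engineer would, in place of code of your own. Each camera call takes 0.05 s, during which the arm holds its last target. There are 200 camera calls.

## Working session

There is one attempt and no reset: what is moved stays moved. The work goes in short steps, Python scripts to look and compute and a tool call to move; the robot and the scene stay as the last step left them, time stands still between calls to the robot, and variables do not carry over. Pictures are saved under pics/ and viewed, at most 10 in all, crops included, and the job is handed in when it is done.

Besides the shell and the picture viewer there is one more tool, called after ">>>" as name(argument=value, ...) on one line, values as JSON. jog_arm: Moves the arm, as the interface text tells. Its arguments: {"type":"object","properties":{"targets":{"type":"array","items":{"type":"number"}},"gripper":{"type":"number"},"newtons":{"type":"number"}},"required":["targets"]}

```bash
mkdir -p pics; ls
cat > h.py <<'E'
from bench import *
import numpy as np, cv2
from scipy.spatial.transform import Rotation as R
def cam(n,f=None):
    im=np.array(read_camera(n)); 
    if f: cv2.imwrite('pics/'+f,im[:,:,::-1])
    return im
def rotm(c):
    o=np.array(c['orientation'],float); return o if o.shape==(3,3) else R.from_rotvec(o).as_matrix()
def px2w(n,uv,z):
    c=get_calibration(n);K=np.array(c['K']);P=np.array(c['position'])
    d=np.linalg.inv(K)@np.array([uv[0],uv[1],1.]);d=rotm(c)@np.array([d[0],-d[1],-d[2]])
    return P+d*(z-P[2])/d[2]
def w2px(n,p):
    c=get_calibration(n);q=rotm(c).T@(np.array(p)-np.array(c['position']));q=np.array(c['K'])@np.array([q[0],-q[1],-q[2]]);return q[:2]/q[2]
E
python3 - <<'E'
from h import *
np.set_printoptions(precision=3,suppress=True)
cam('top','t0.png');cam('scene','s0.png')
for n in('top','scene'):print(get_calibration(n))
print(get_obs())
E
```

```text
pics
{'K': array([[421.282,   0.   , 277.13 ],
       [  0.   , 421.282, 211.372],
       [  0.   ,   0.   ,   1.   ]]), 'position': array([ 0.34 , -0.042,  1.127]), 'orientation': array([ 0.076, -0.111, -1.587])}
{'K': array([[469.457,   0.   , 281.213],
       [  0.   , 469.457, 207.934],
       [  0.   ,   0.   ,   1.   ]]), 'position': array([ 1.239, -0.018,  0.873]), 'orientation': array([0.599, 0.608, 1.523])}
{'clock': 0.1, 'joint_pos': array([ 1.094,  0.616, -0.013,  1.425,  0.008,  1.103, -0.04 ]), 'qvel': array([-0.   , -0.002,  0.002, -0.004, -0.001,  0.001,  0.001]), 'joint_torque': array([  0.001, -46.004,   0.21 , -16.625,  -0.061,   0.017,   0.   ]), 'ee_pos': array([ 0.282, -0.585,  0.179]), 'orientation': array([-3.06 , -0.7  ,  0.001]), 'ft_force': array([0.326, 0.432, 0.567]), 'ft_torque': array([ 0.011, -0.001, -0.039]), 'grasp_force': 0.0, 'opening': 1.0040970233364341}
```

View pics/t0.png

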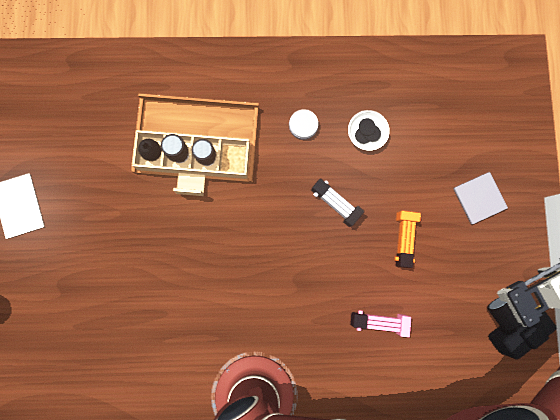

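View pics/s0.png

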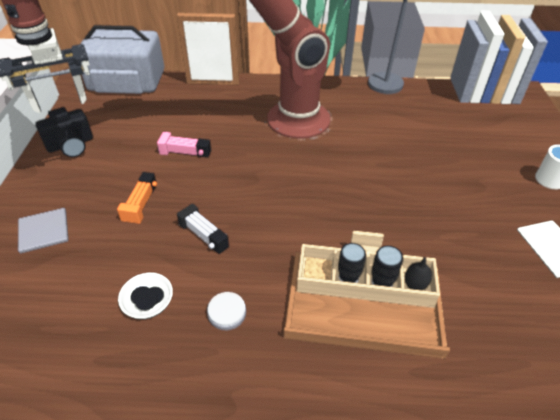

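The top view shows the grey tripod at (337,202) with its ends near (320,187), probably the head, and (353,217). The rack is at (190,155), its free bay with the cork is at about (235,157), and the lip is at (190,184).

Run:
```python
from h import *
np.set_printoptions(precision=4,suppress=True)
im=cv2.imread('pics/t0.png')
a=cv2.resize(im[170:236,300:372],None,fx=5.5,fy=5.5,interpolation=cv2.INTER_CUBIC)
b=cv2.resize(im[90:200,128:264],None,fx=5.5,fy=5.5,interpolation=cv2.INTER_CUBIC)
s=cv2.imread('pics/s0.png')
c=cv2.resize(s[200:256,172:236],None,fx=5.5,fy=5.5,interpolation=cv2.INTER_CUBIC)
cv2.imwrite('pics/rack.png',b)
h=max(a.shape[0],c.shape[0]);f=lambda x:cv2.copyMakeBorder(x,0,h-x.shape[0],0,0,cv2.BORDER_CONSTANT)
cv2.imwrite('pics/trip.png',np.hstack([f(a),f(c)]));print(a.shape)
for uv,z in [((320,187),.044),((353,217),.044),((233,156),.024),((185,180),.06),((136,97),.035),((258,104),.035)]:print(uv,px2w('top',uv,z))
```

```text
(363, 396, 3)
(320, 187) [ 0.5318 -0.1803  0.044 ]
(353, 217) [ 0.4515 -0.2636  0.044 ]
(233, 156) [0.623  0.0477 0.024 ]
(185, 180) [0.5526 0.1679 0.06  ]
(136, 97) [0.7856 0.305  0.035 ]
(258, 104) [ 0.7624 -0.0214  0.035 ]
```

View pics/trip.png

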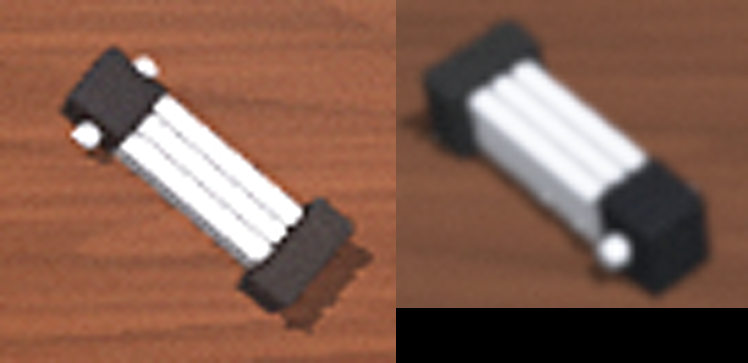

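View pics/rack.png

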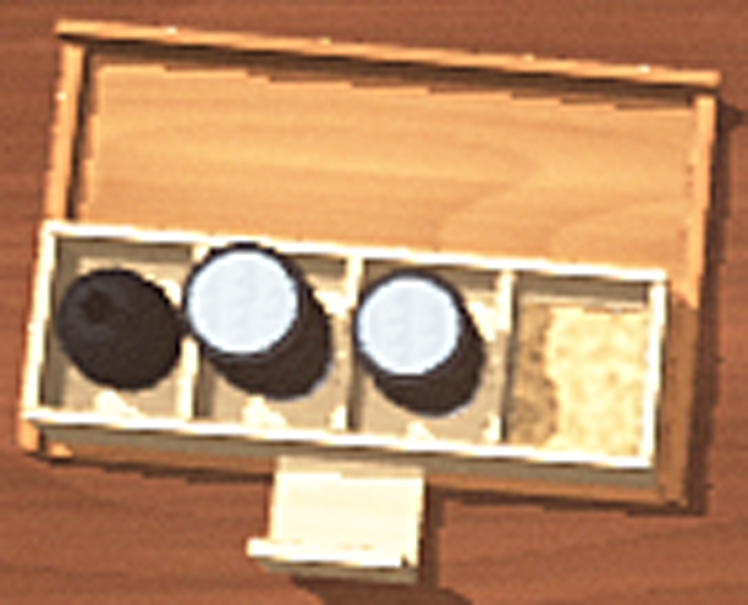

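The knobs (white dots) are at top pixels (326.5,182.4) and (315.8,194.5), so the head is at the upper left. The rack rim corners, lip edge (about (188,190)) and pad (about (233,157)) can also be read.

Run:
```python
from h import *
np.set_printoptions(precision=4,suppress=True)
t=lambda c,z:px2w('top',(c[0]/5.5+300-.4,c[1]/5.5+170-.4),z)
r=lambda c,z:px2w('top',(c[0]/5.5+128-.4,c[1]/5.5+90-.4),z)
k=[t(c,.024) for c in((146,68),(87,135))];m=(k[0]+k[1])/2
print('knobs',k,m,np.linalg.norm(k[0]-k[1]))
f=np.mean([t(c,.044) for c in((318,200),(352,225),(280,308),(243,283))],0);d=(m-f)[:2];print('foot',f,np.linalg.norm(d),'axis',np.degrees(np.arctan2(d[1],d[0])))
kk=(k[0]-k[1]);print('knobaxis',np.degrees(np.arctan2(kk[1],kk[0])))
# scene check of one knob
print('scene knob',px2w('scene',(172+(613-396)/5.5-.4,200+250/5.5-.4),.022))
C=[r(c,.06) for c in((40,228),(664,272),(652,462),(28,415))];c=np.mean(C,0)
print('rack c',c,[np.linalg.norm(C[i]-C[(i+1)%4]) for i in range(4)])
y=C[0]-C[1]+C[3]-C[2];y/=np.linalg.norm(y);x=np.array([y[1],-y[0],0]);print('x',x,'yaw',np.arctan2(x[1],x[0]))
back=r((58,28),.035)-r((718,78),.035);print('back strip yaw',np.arctan2(-back[0],back[1]),np.linalg.norm(back))
pad=c-108*1e-3*y;print('pad',pad);print('lip pred',c-.104*x)
print('lip top',r((248,545),.06),r((418,562),.06))
o=get_obs();M=R.from_rotvec(o['orientation']).as_matrix();print(M)
```

```text
knobs [array([ 0.5487, -0.1997,  0.024 ]), array([ 0.5162, -0.17  ,  0.024 ])] [ 0.5324 -0.1849  0.024 ] 0.04393181979215247
foot [ 0.4547 -0.266   0.044 ] 0.11238310265525185 axis 46.192033418408556
knobaxis -42.470183734953544
scene knob [ 0.5459 -0.2001  0.022 ]
rack c [0.6256 0.154  0.06  ] [np.float64(0.29456011348341443), np.float64(0.09164406755487442), np.float64(0.2917807684958305), np.float64(0.08998427319839811)]
x [ 0.9961 -0.0885  0.    ] yaw -0.08865373525829756
back strip yaw -0.08995407330407917 0.32248973966955913
pad [0.616  0.0464 0.06  ]
lip pred [0.522  0.1632 0.06  ]
lip top [0.5305 0.1991 0.06  ] [0.5212 0.1204 0.06  ]
[[ 0.9005  0.4349 -0.001 ]
 [ 0.4349 -0.9005  0.002 ]
 [-0.     -0.0023 -1.    ]]
```

>>> jog_arm(targets=[0, 0, 0, -0.8, 0, 0, 0, -0.8, 0, 0, 0, -0.8, 0.96, -0.2, 0, 0, 0.96, -0.2, 0, 0], gripper=0)

```text
clock: 0.6
ee_pos: [0.3025, -0.5517, 0.1796]
orientation: [-2.887, -1.234, 0.0]
ft_force: [-0.0, 0.2, 0.0]
opening: 0.995
grasp_force: 0.0
```

>>> jog_arm(targets=[0.96, -0.2, 0, 0, 0.96, -0.2, 0, 0, 0.96, -0.2, 0, 0, 0.96, -0.2, 0, 0, 0.96, -0.2, 0, 0])

```text
clock: 1.1
ee_pos: [0.3557, -0.4672, 0.1804]
orientation: [-2.887, -1.238, 0.0]
ft_force: [0.5, 0.5, -0.6]
opening: 0.997
grasp_force: 0.0
```

>>> jog_arm(targets=[0.96, -0.2, 0, 0, 0.96, -0.2, 0, 0, 0.96, -0.2, 0, 0, 0.96, -0.2, 0, 0, 0.96, -0.2, 0, 0])

```text
clock: 1.6
ee_pos: [0.4073, -0.3838, 0.1805]
orientation: [-2.887, -1.238, 0.0]
ft_force: [0.6, -0.8, -0.1]
opening: 1.0
grasp_force: 0.0
```

>>> jog_arm(targets=[0.96, -0.2, 0, 0, 0.96, -0.2, 0, 0, 0.96, -0.2, 0, 0, 0.96, -0.2, 0, 0, 0.96, -0.2, 0, 0])

```text
clock: 2.1
ee_pos: [0.4589, -0.3005, 0.1805]
orientation: [-2.887, -1.238, 0.0]
ft_force: [-0.0, -1.0, 0.6]
opening: 1.002
grasp_force: 0.0
```

>>> jog_arm(targets=[0.96, -0.2, 0, 0, 0.96, -0.2, 0, 0, 0.96, -0.2, 0, 0, 0.96, -0.2, 0, 0, 0.96, -0.2, 0, 0])

```text
clock: 2.6
ee_pos: [0.5105, -0.2172, 0.1805]
orientation: [-2.887, -1.238, 0.0]
ft_force: [0.4, -0.6, -0.9]
opening: 1.002
grasp_force: 0.0
```

>>> jog_arm(targets=[0.96, -0.16, 0, 0, 0.96, -0.16, 0, 0, 0, 0, 1, 0, 0, 0, 1, 0, 0, 0, 1, 0])

```text
clock: 3.1
ee_pos: [0.5322, -0.1855, 0.12]
orientation: [2.887, 1.239, 0.001]
ft_force: [0.3, -0.3, -0.3]
opening: 1.003
grasp_force: 0.0
```

>>> jog_arm(targets=[0, 0, 1, 0, 0, 0, 1, 0, 0, 0, 0, 0])

```text
clock: 3.4
ee_pos: [0.5296, -0.1851, 0.078]
orientation: [-2.883, -1.237, 0.008]
ft_force: [-0.6, -0.0, 0.0]
opening: 0.999
grasp_force: 0.0
```

Run:
```python
from h import *
a=cam('top')[150:250,270:400];b=cam('scene')[180:280,150:280]
o=get_obs();print(o['ee_pos'],o['orientation'],w2px('top',[.532,-.185,.022]),w2px('scene',[.532,-.185,.022]))
c=np.hstack([cv2.resize(q,(400,308),interpolation=cv2.INTER_CUBIC) for q in(a,b)])
cv2.imwrite('pics/n1.png',c[:,:,::-1])
```

```text
[ 0.53211206 -0.18601362  0.08067633] [-2.88701534e+00 -1.23830077e+00  2.39209813e-04] [320.75324864 188.33769323] [218.27649698 240.72276248]
```

View pics/n1.png

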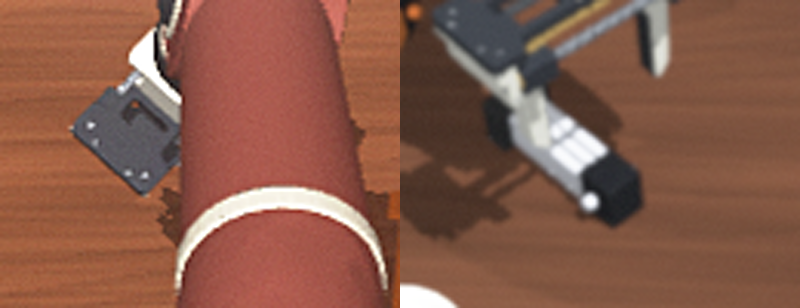

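>>> jog_arm(targets=[0, 0, 1, 0, 0, 0, 1, 0, 0, 0, 1, 0, 0, 0, 0.7, 0, 0, 0, 0, 0])

```text
clock: 4.0
ee_pos: [0.5314, -0.1862, 0.0057]
orientation: [-2.886, -1.237, 0.002]
ft_force: [-0.3, 0.1, 0.6]
opening: 0.999
grasp_force: 0.0
```

>>> jog_arm(targets=[0, 0, 0, 0, 0, 0, 0, 0, 0, 0, 0, 0, 0, 0, 0, 0, 0, 0, 0, 0], gripper=1, newtons=20)

```text
clock: 4.5
ee_pos: [0.5323, -0.1866, 0.0069]
orientation: [2.887, 1.237, 0.001]
ft_force: [-0.3, 0.0, -0.3]
opening: 0.619
grasp_force: 0.0
```

>>> jog_arm(targets=[0, 0, 0, 0, 0, 0, 0, 0, 0, 0, 0, 0], newtons=45)

```text
clock: 4.8
ee_pos: [0.532, -0.1865, 0.0064]
orientation: [-2.887, -1.238, 0.0]
ft_force: [-0.3, -0.3, -0.2]
opening: 0.36
grasp_force: 0.0
```

>>> jog_arm(targets=[0, 0, 0, 0])

```text
clock: 4.9
ee_pos: [0.532, -0.1865, 0.0064]
orientation: [-2.887, -1.238, 0.0]
ft_force: [-0.2, -0.5, 0.4]
opening: 0.274
grasp_force: 0.0
```

Run:
```python
from h import *
b=cam('scene')[180:280,150:280]
o=get_obs();print(o['ee_pos'],o['opening'],o['grasp_force'])
cv2.imwrite('pics/n2.png',cv2.resize(b,(650,500),interpolation=cv2.INTER_CUBIC)[:,:,::-1])
```

```text
[ 0.53201309 -0.18648382  0.00643264] 0.23486189902145815 0.0
```

View pics/n2.png

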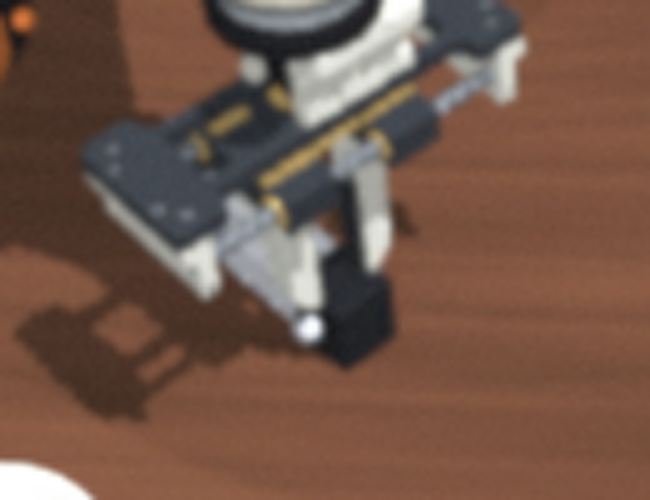

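The view shows the knob at crop (310,328), with the near fingertip ending at about (310,300), just above or behind it. The far tip is at (375,265). I'll compare these with the predicted positions.

Run:
```python
from h import *
np.set_printoptions(precision=1,suppress=True)
M=R.from_rotvec(get_obs()['orientation']).as_matrix();p=np.array([.532,-.1865,.0064])
for h in(0,.019,.04,.06):
  for s in (-1,1):
    for w in(.25*.093/2,.025):print(h,s,round(w,3),(w2px('scene',p-M[:,2]*h+s*w*M[:,1])-[150,180])*5)
o=get_obs();print(o['opening'],o['grasp_force'],o['joint_pos'])
```

```text
0 -1 0.012 [360.1 311.6]
0 -1 0.025 [381.7 296.7]
0 1 0.012 [321.9 337.8]
0 1 0.025 [299.6 353.1]
0.019 -1 0.012 [356.8 285.8]
0.019 -1 0.025 [378.7 270.9]
0.019 1 0.012 [318.1 312.1]
0.019 1 0.025 [295.5 327.4]
0.04 -1 0.012 [353.1 256.5]
0.04 -1 0.025 [375.2 241.6]
0.04 1 0.012 [313.8 282.9]
0.04 1 0.025 [290.9 298.3]
0.06 -1 0.012 [349.4 227.9]
0.06 -1 0.025 [371.9 213. ]
0.06 1 0.012 [309.6 254.3]
0.06 1 0.025 [286.3 269.7]
0.23486189902145815 0.0 [ 0.4  0.7 -0.1  1.8  0.1  0.6 -0.6]
```

Run:
```python
from h import *
np.set_printoptions(precision=1,suppress=True)
o=get_obs();M=R.from_rotvec(o['orientation']).as_matrix();p=np.array([.532,-.186,.0807])
for h in(0,.02,.035):
  for s in (-1,1):
    for w in(.0465,.064):print('n1',h,s,w,(w2px('scene',p-M[:,2]*h+s*w*M[:,1])-[150,180])*3.08+[400,0])
f=cam('scene');g=cam('top')
o=get_obs();print(o['opening'],o['grasp_force'],o['ft_force'],o['ee_pos'])
cv2.imwrite('pics/n3.png',cv2.resize(f[190:260,180:260],(800,600),interpolation=cv2.INTER_CUBIC)[:,:,::-1])
```

```text
n1 0 -1 0.0465 [650.4 103.7]
n1 0 -1 0.064 [668.2  92.1]
n1 0 1 0.0465 [551.3 168.9]
n1 0 1 0.064 [531.7 181.8]
n1 0.02 -1 0.0465 [648.6  85.2]
n1 0.02 -1 0.064 [666.6  73.6]
n1 0.02 1 0.0465 [548.  150.5]
n1 0.02 1 0.064 [528.1 163.4]
n1 0.035 -1 0.0465 [647.2  71. ]
n1 0.035 -1 0.064 [665.4  59.4]
n1 0.035 1 0.0465 [545.5 136.3]
n1 0.035 1 0.064 [525.3 149.3]
0.1493473458941033 0.0 [-0.2  0.1 -0.2] [ 0.5 -0.2  0. ]
```

View pics/n3.png

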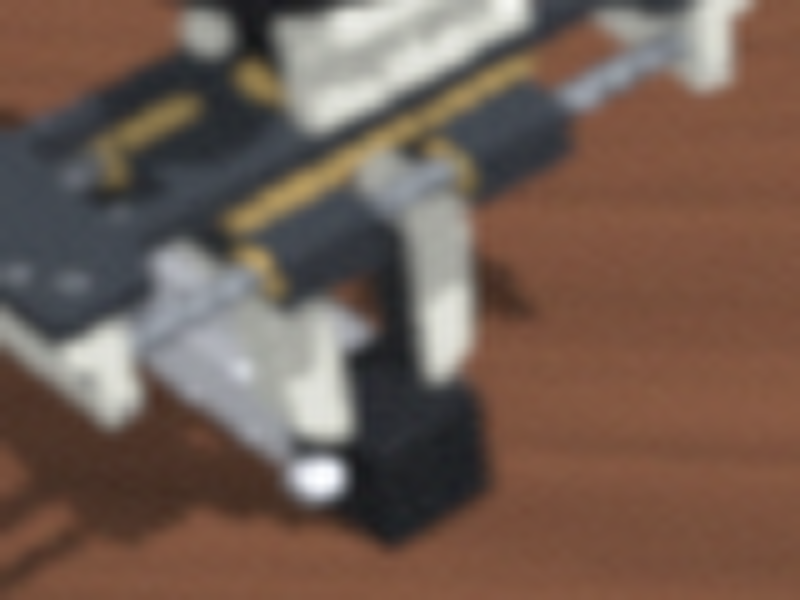

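The fingers look roughly 25–30 mm away from where the reported TCP puts them: they are above or behind the head and closed on nothing. I'll check the base and the gripper plate in both views to find the offset.

Run:
```python
from h import *
np.set_printoptions(precision=4,suppress=True)
print('base top',px2w('top',(254,397),.02),'scene',px2w('scene',(299,122),.0))
for z in(.165,.19,.22,.25):print(z,px2w('top',(306.4,202),z))
print('pred edge',[.532-.068,-.186+.065])
# start: gripper in scene s0 tips ~ (40,105),(85,100)
for s in(-1,1):
  M=R.from_rotvec([-3.06,-.7,.001]).as_matrix();print('start tip',w2px('scene',np.array([.282,-.585,.179])+s*.055*M[:,1]))
im=cv2.imread('pics/s0.png')[30:170,0:130];cv2.imwrite('pics/st.png',cv2.resize(im,None,fx=4.2,fy=4.2,interpolation=cv2.INTER_CUBIC))
```

```text
base top [ 0.0038 -0.0003  0.02  ] scene [0.0194 0.001  0.    ]
0.165 [ 0.4757 -0.1322  0.165 ]
0.19 [ 0.4722 -0.1298  0.19  ]
0.22 [ 0.468 -0.127  0.22 ]
0.25 [ 0.4638 -0.1242  0.25  ]
pred edge [0.464, -0.121]
start tip [ 89.0051 113.2543]
start tip [ 43.0413 123.4265]
```

View pics/st.png

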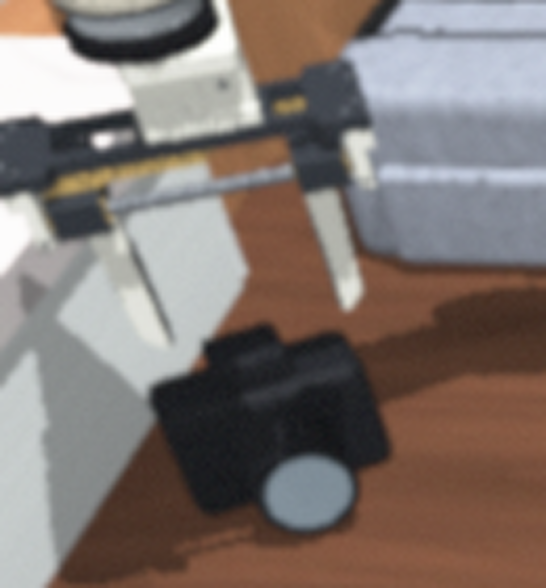

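Run:
```python
from h import *
from scipy.optimize import least_squares
np.set_printoptions(precision=4,suppress=True)
def fit(p,rv,w,obs):
  M=R.from_rotvec(rv).as_matrix()
  f=lambda d:np.concatenate([w2px('scene',np.array(p)+M@np.array([0,s*(w+.004),0])+np.array([0,0,d[0]]))-o for s,o in obs])
  r=least_squares(f,[0.]);print(r.x,r.fun)
fit([.282,-.585,.179],[-3.06,-.7,.001],.0465,[(-1,(83.3,103.3)),(1,(39.3,112.1))])
fit([.532,-.186,.0807],[-2.887,-1.238,0],.0465,[(-1,(150+257/3.08,180+74/3.08)),(1,(150+138/3.08,180+147/3.08))])
fit([.532,-.1865,.0064],[-2.887,-1.238,0],.008,[(-1,(180+43.5,190+38.3)),(1,(180+32,190+43.7))])
```

```text
[0.0321] [ 0.1472 -0.4687  0.9959 -0.0119]
[0.0281] [-1.6249  0.291   1.3456 -0.3824]
[0.0497] [-3.1154  0.1579  0.2319  0.2049]
```

The reported TCP is about 30 mm or more lower than the real fingertips in all three views, so the fingers closed above the head. I'll reopen and descend slowly, watching the force.

>>> jog_arm(targets=[0, 0, 0, 0, 0, 0, 0, 0, 0, 0, 0, 0, 0, 0, 0, 0, 0, 0, 0, 0], gripper=0)

```text
clock: 5.55
ee_pos: [0.532, -0.1865, 0.0065]
orientation: [-2.888, -1.238, -0.0]
ft_force: [0.0, 0.7, 0.1]
opening: 0.529
grasp_force: 0.0
```

>>> jog_arm(targets=[0, 0, 0, 0, 0, 0, 0, 0, 0, 0, 0, 0, 0, 0, 0, 0, 0, 0, 0, 0])

```text
clock: 6.05
ee_pos: [0.532, -0.1865, 0.0065]
orientation: [-2.887, -1.238, -0.0]
ft_force: [0.1, -0.4, 0.4]
opening: 0.957
grasp_force: 0.0
```

>>> jog_arm(targets=[0, 0, 0.3, 0, 0, 0, 0.3, 0, 0, 0, 0.3, 0, 0, 0, 0, 0])

```text
clock: 6.45
ee_pos: [0.531, -0.1862, -0.0128]
orientation: [-2.886, -1.237, 0.003]
ft_force: [-0.0, -0.0, 0.6]
opening: 1.001
grasp_force: 0.0
```

No contact at a reported z of −13 mm, which confirms the bias. I'll go on down in small steps.

>>> jog_arm(targets=[0, 0, 0.2, 0, 0, 0, 0.2, 0, 0, 0, 0, 0])

```text
clock: 6.75
ee_pos: [0.5316, -0.1864, -0.0201]
orientation: [-2.887, -1.237, 0.001]
ft_force: [-0.1, -0.6, -0.3]
opening: 0.997
grasp_force: 0.0
```

>>> jog_arm(targets=[0, 0, 0.15, 0, 0, 0, 0, 0])

```text
clock: 6.95
ee_pos: [0.5319, -0.1864, -0.0228]
orientation: [-2.887, -1.238, 0.0]
ft_force: [0.1, 0.7, -0.4]
opening: 0.999
grasp_force: 0.0
```

Run:
```python
from h import *
f=cam('scene');o=get_obs();print(o['ee_pos'],o['ft_force'])
cv2.imwrite('pics/n4.png',cv2.resize(f[180:280,150:280],(780,600),interpolation=cv2.INTER_CUBIC)[:,:,::-1])
```

```text
[ 0.53193824 -0.18645698 -0.02262844] [-1.16822501  0.44978489 -0.25880784]
```

View pics/n4.png

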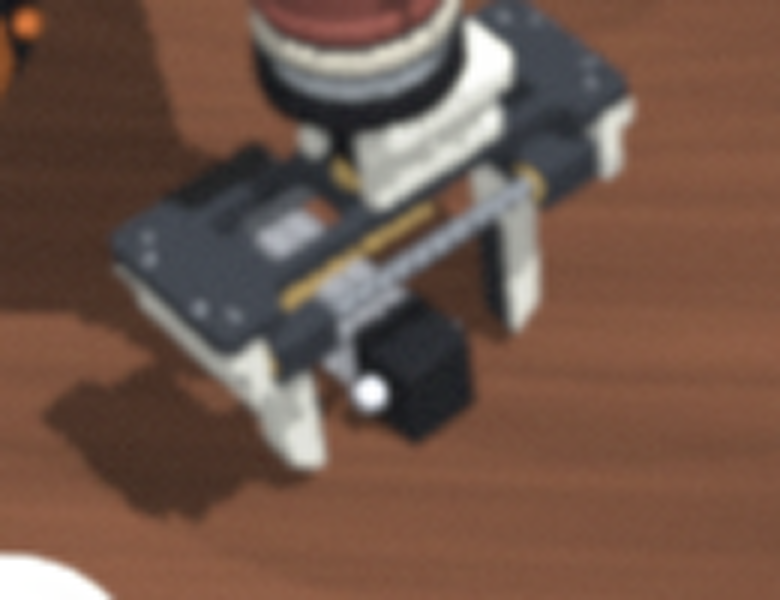

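Run:
```python
from h import *
np.set_printoptions(precision=4,suppress=True)
q=lambda u,v:(150+u/6-.4,180+v/6-.4)
for z in(0,.005,.01):
  a=px2w('scene',q(314,468),z);b=px2w('scene',q(511,330),z);m=(a+b)/2;print(z,m,np.linalg.norm(a-b))
k=px2w('scene',q(370,393),.022)[:2];M=R.from_rotvec([-2.887,-1.238,0]).as_matrix()
print('knob rel tcp in tool',(k-[.532,-.1865])@M[:2,:2])
```

```text
0 [ 0.5296 -0.1862  0.    ] 0.10138580644803774
0.005 [ 0.5336 -0.1852  0.005 ] 0.10080508536200919
0.01 [ 0.5377 -0.1843  0.01  ] 0.10022436427598051
knob rel tcp in tool [0.0001 0.0192]
```

The tips at crop (314,468) and (511,330) fit a real tip height of about 4 mm, so the z bias is about +27 mm. The knob lies on the finger line, so I'll grip.

>>> jog_arm(targets=[0, 0, 0, 0, 0, 0, 0, 0, 0, 0, 0, 0, 0, 0, 0, 0, 0, 0, 0, 0], gripper=1, newtons=45)

```text
clock: 7.5
ee_pos: [0.5321, -0.1865, -0.0225]
orientation: [2.888, 1.238, 0.0]
ft_force: [0.6, -0.1, -0.5]
opening: 0.616
grasp_force: 0.0
```

>>> jog_arm(targets=[0, 0, 0, 0, 0, 0, 0, 0, 0, 0, 0, 0, 0, 0, 0, 0, 0, 0, 0, 0])

```text
clock: 8.0
ee_pos: [0.5319, -0.1862, -0.0225]
orientation: [-2.887, -1.238, 0.0]
ft_force: [-0.3, 0.6, 0.9]
opening: 0.526
grasp_force: 45.0
```

Gripped at 49 mm, 45 N. Lifting now.

>>> jog_arm(targets=[0, 0, -0.3, 0, 0, 0, -0.5, 0, 0, 0, -0.7, 0, 0, 0, -0.7, 0, 0, 0, -0.7, 0])

```text
clock: 8.5
ee_pos: [0.5325, -0.1867, 0.0373]
orientation: [2.887, 1.237, 0.002]
ft_force: [-0.4, 0.4, -1.6]
opening: 0.527
grasp_force: 45.0
```

>>> jog_arm(targets=[0, 0, -0.7, 0, 0, 0, -0.7, 0, 0, 0, -0.7, 0, 0, 0, -0.7, 0, 0, 0, -0.7, 0])

```text
clock: 9.0
ee_pos: [0.5321, -0.1866, 0.1074]
orientation: [2.887, 1.237, 0.002]
ft_force: [0.1, -0.5, -1.4]
opening: 0.532
grasp_force: 45.0
```

>>> jog_arm(targets=[0, 0, -0.7, 0, 0, 0, -0.7, 0, 0, 0, -0.7, 0, 0, 0, -0.5, 0, 0, 0, -0.3, 0])

```text
clock: 9.5
ee_pos: [0.5324, -0.1866, 0.1652]
orientation: [2.886, 1.237, 0.003]
ft_force: [0.6, -0.1, -1.8]
opening: 0.527
grasp_force: 45.0
```

>>> jog_arm(targets=[0, 0, 0, 0, 0, 0, 0, 0, 0, 0, 0, 0])

```text
clock: 9.8
ee_pos: [0.5314, -0.1864, 0.1627]
orientation: [-2.886, -1.237, 0.002]
ft_force: [0.1, 0.7, -2.8]
opening: 0.53
grasp_force: 45.0
```

Run:
```python
from h import *
f=cam('scene');g=cam('top');o=get_obs();print(o['ee_pos'],o['ft_force'],o['ft_torque'],o['grasp_force'])
np.save('lift.npy',f)
cv2.imwrite('pics/n5.png',cv2.resize(f[90:260,110:300],(670,600),interpolation=cv2.INTER_CUBIC)[:,:,::-1])
```

```text
[ 0.53160123 -0.18638326  0.16276525] [ 0.33751317 -0.08670406 -1.21363163] [ 0.08984611 -0.10709564 -0.03150668] 44.999454617500305
```

View pics/n5.png

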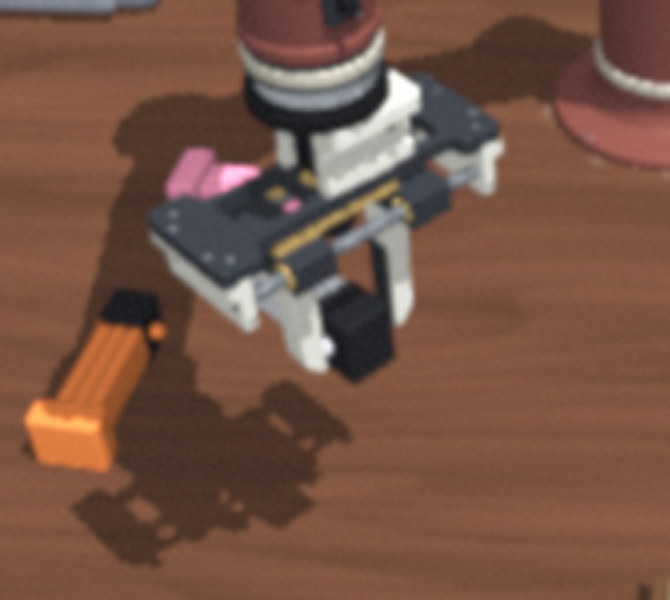

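The tripod is lifted level, head at crop (355,330). Now I'll ease the grip.

>>> jog_arm(targets=[0, 0, 0, 0, 0, 0, 0, 0, 0, 0, 0, 0, 0, 0, 0, 0, 0, 0, 0, 0], newtons=6)

```text
clock: 10.4
ee_pos: [0.5323, -0.1863, 0.1636]
orientation: [2.887, 1.238, 0.001]
ft_force: [0.5, 0.2, -1.0]
opening: 0.531
grasp_force: 6.0
```

>>> jog_arm(targets=[0, 0, 0, 0, 0, 0, 0, 0, 0, 0, 0, 0, 0, 0, 0, 0, 0, 0, 0, 0])

```text
clock: 10.9
ee_pos: [0.5321, -0.1864, 0.1635]
orientation: [-2.887, -1.238, -0.0]
ft_force: [0.5, -0.0, -2.2]
opening: 0.537
grasp_force: 6.0
```

Run:
```python
from h import *
f=cam('scene');o=get_obs();print(o['ee_pos'],o['ft_force'],o['ft_torque'],o['grasp_force'],o['opening'])
cv2.imwrite('pics/n6.png',cv2.resize(f[110:250,150:290],(600,600),interpolation=cv2.INTER_CUBIC)[:,:,::-1])
```

```text
[ 0.5320821  -0.18644775  0.16351429] [ 0.13313959  0.78687101 -1.39378253] [-0.03043801 -0.06529107  0.00774563] 5.999938398599625 0.5360017165851481
```

View pics/n6.png

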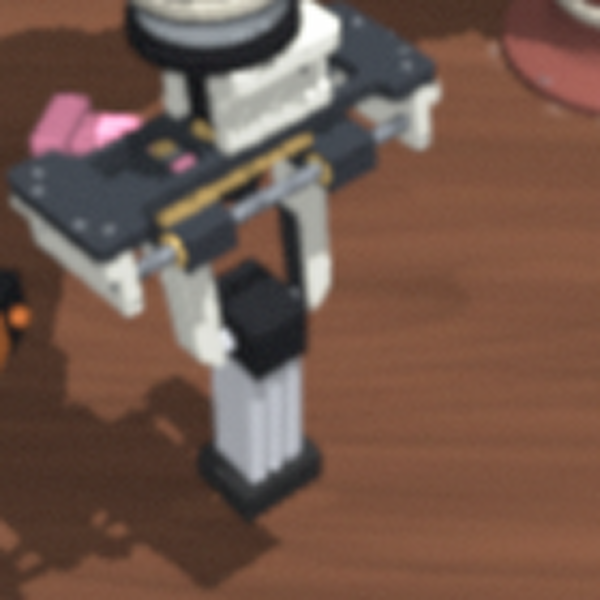

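It hangs feet-down and nearly plumb: head at crop (265,310), lowest sole corner at (249,516). Firming up the grip, then comparing the sole corner with a plumb prediction.

>>> jog_arm(targets=[0, 0, 0, 0, 0, 0, 0, 0, 0, 0, 0, 0, 0, 0, 0, 0, 0, 0, 0, 0], newtons=40)

```text
clock: 11.45
ee_pos: [0.532, -0.1865, 0.1635]
orientation: [-2.888, -1.238, -0.0]
ft_force: [-1.0, 0.2, -1.6]
opening: 0.528
grasp_force: 40.0
```

Run:
```python
from h import *
np.set_printoptions(precision=4,suppress=True)
M=R.from_rotvec([-2.887,-1.238,0]).as_matrix();p=np.array([.532,-.1864,0])
s=600/140
for zs in(.075,.08,.085):
  for a,b in((1,1),(1,-1),(-1,1)):
    q=p+M@np.array([a*.022,b*.026,0])+[0,0,zs];print(zs,a,b,(w2px('scene',q)-[150,110]+.4)*s)
for z in(.075,.08,.085):print('corner in tool',z,M.T@(px2w('scene',(150+249/s-.4,110+516/s-.4),z)-p))
print('base yaw/j7',get_obs()['joint_pos'],get_obs()['grasp_force'])
print('pad in tool',M.T@(np.array([.616,.0464,0])-p), 'turn needed', )
```

```text
0.075 1 1 [270.4153 546.2255]
0.075 1 -1 [347.3144 494.4954]
0.075 -1 1 [218.3544 500.63  ]
0.08 1 1 [269.4857 539.9459]
0.08 1 -1 [346.6663 488.1913]
0.08 -1 1 [217.2675 494.3241]
0.085 1 1 [268.5495 533.6229]
0.085 1 -1 [346.0138 481.8446]
0.085 -1 1 [216.1732 487.9754]
corner in tool 0.075 [-0.0022  0.021  -0.075 ]
corner in tool 0.08 [ 0.0017  0.0234 -0.08  ]
corner in tool 0.085 [ 0.0055  0.0257 -0.085 ]
base yaw/j7 [ 0.4012  0.5014 -0.1572  1.6993  0.0927  0.9481 -0.552 ] 39.99954342842102
pad in tool [ 0.2266 -0.0996  0.0001] turn needed
```

The grip is firm and step 2 should be met. The sole sits about 16 mm towards tool −x, so it tilts about 8°. I'll ease once more at 4 N to bring it nearer plumb and regrip, then raise and turn (fingers along the runner's x).

>>> jog_arm(targets=[0, 0, 0, 0, 0, 0, 0, 0, 0, 0, 0, 0, 0, 0, 0, 0], newtons=4)

```text
clock: 11.85
ee_pos: [0.532, -0.1865, 0.1634]
orientation: [-2.887, -1.238, 0.0]
ft_force: [-0.6, -0.1, -0.9]
opening: 0.535
grasp_force: 4.0
```

>>> jog_arm(targets=[0, 0, 0, 0, 0, 0, 0, 0, 0, 0, -0.5, 0, 0, 0, -0.5, 0, 0, 0, -0.5, 0], newtons=40)

```text
clock: 12.35
ee_pos: [0.5325, -0.1866, 0.1948]
orientation: [2.887, 1.237, 0.002]
ft_force: [-0.2, -0.8, -2.7]
opening: 0.525
grasp_force: 40.0
```

>>> jog_arm(targets=[0, 0, 0, -0.9, 0, 0, 0, -0.9, 0, 0, 0, -0.9, 0, 0, 0, -0.9, 0, 0, 0, -0.88])

```text
clock: 12.85
ee_pos: [0.5324, -0.1867, 0.1946]
orientation: [2.312, 2.126, 0.001]
ft_force: [-0.1, 0.4, -1.7]
opening: 0.529
grasp_force: 40.0
```

>>> jog_arm(targets=[0, 0, 0, 0, 0.5, 0.1, 0, 0, 0.9, 0.2, 0, 0, 0.9, 0.2, 0, 0, 0.9, 0.2, 0, 0])

```text
clock: 13.35
ee_pos: [0.5522, -0.1222, 0.1939]
orientation: [2.32, 2.118, 0.001]
ft_force: [-0.3, -0.5, -1.4]
opening: 0.527
grasp_force: 40.0
```

>>> jog_arm(targets=[0.9, 0.25, 0, 0, 0.9, 0.25, 0, 0, 0.9, 0.25, 0, 0, 0.9, 0.25, 0, 0, 0.9, 0.25, 0, 0])

```text
clock: 13.85
ee_pos: [0.585, -0.0346, 0.1939]
orientation: [2.319, 2.119, 0.001]
ft_force: [-0.0, -0.4, -2.2]
opening: 0.525
grasp_force: 40.0
```

>>> jog_arm(targets=[0.9, 0.25, 0, 0, 0.9, 0.25, 0, 0, 0.9, 0.25, 0, 0, 0.5, 0.25, 0, 0, 0, 0, 0, 0])

```text
clock: 14.35
ee_pos: [0.6107, 0.0284, 0.1937]
orientation: [-2.315, -2.123, -0.003]
ft_force: [-0.6, 0.2, -0.6]
opening: 0.526
grasp_force: 40.0
```

>>> jog_arm(targets=[0, 0, 0, 0, 0, 0, 0, 0])

```text
clock: 14.55
ee_pos: [0.6099, 0.0238, 0.1934]
orientation: [2.32, 2.117, -0.002]
ft_force: [0.9, -0.7, -1.2]
opening: 0.53
grasp_force: 40.0
```

```bash
cat > leg.py <<'E'
from h import *
np.set_printoptions(precision=4,suppress=True)
f=cam('scene');o=get_obs();p=o['ee_pos'].copy();p[2]+=.027
M=R.from_rotvec(o['orientation']).as_matrix()
kz=p[2]+.019-.006
hsv=cv2.cvtColor(f,cv2.COLOR_RGB2HSV).astype(int);H,S,V=hsv[...,0],hsv[...,1],hsv[...,2]
print(p,kz)
for d in(.03,.045,.06,.075,.09,.11,.118):   # below knobs
  # front face at tool y +.017 (legs) / .026 foot
  w=.017 if d<.101 else .026
  q=p+M@np.array([0,w,0]);q[2]=kz-d;uv=w2px('scene',q);r=int(round(uv[1]));x0=int(uv[0])-24
  print(d,uv,'S',S[r,x0:x0+50:1],'V',V[r,x0:x0+50:1])
E
python3 leg.py
```

```text
[0.6099 0.0238 0.2204] 0.23344304997773022
0.03 [310.706  221.4522] S [129 128 128 128 128 128 130 129 131 124 128 117  75  15  11  14  13  14
  13  13  12  11  15  13  13  15  15  13  13  10   7  59 117 129 126 129
 124 125 125 124 125 129 123 126 129 125 130 125 131 125] V [128 128 128 129 128 128 126 127 127 127 128 126 126 134 160 176 180 181
 179 183 194 205 211 209 208 209 210 209 208 202 175 142 129 128 130 128
 127 126 126 125 126 125 124 125 123 124 122 124 121 122]
0.045 [310.2913 226.6271] S [127 125 126 127 128 127 127 129 128 125 105  50   5  12  14  14  14  15
  13  12  15  13  15  12  13  16  15  13   8  33  94 126 125 127 124 127
 127 128 126 127 124 129 131 129 126 126 128 127 125 127] V [129 129 127 129 129 129 130 128 126 122 121 128 142 171 180 184 185 188
 197 206 209 210 208 207 208 210 211 208 187 155 135 128 129 130 130 130
 131 129 130 130 127 128 127 128 130 128 128 129 129 129]
0.06 [309.8863 231.6815] S [129 127 127 128 127 127 127 123 107  50   9  13  14  15  15  13  14  14
  14  13  14  13  15  13  13  13  13  12   6  42 113 128 129 127 127 128
 128 130 
[... 1304 characters left out ...]
 74  74  76  74  76  73  74  75  76  74  76  74  74  75] V [128 128 129 129 126 118  93  58  43  43  41  42  40  42  42  43  41  42
  45  45  41  42  45  47  44  44  50  84 145 191 202 202 203 203 202 203
 204 201 201 202 201 205 203 203 202 204 200 200 196 201]
0.118 [308.0223 253.5658] S [124 126 126 122 123 126 126 122 123 124 120 114 118 110 101  99  77  65
  68  62  53  44  20  11   6   5  57  73  75  74  75  73  76  76  74  75
  75  75  76  75  74  74  75  76  72  76  74  74  73  75] V [121 121 123 123 122 121 119 115 110 105 102  98  99  95  88  85  86 102
 112  98  72  64  52  48  41  49  81 144 193 207 208 206 206 208 206 204
 205 205 204 205 202 201 201 200 197 192 186 178 172 170]
```

The leg edges show the same lean as before, about 8° with the sole about 17 mm towards tool −x. I'll centre the sole over the pad with that offset and lower it.

>>> jog_arm(targets=[0.5, 0.05, 0, 0, 0.7, 0.05, 0, 0, 0.5, 0.05, 0, 0, 0.3, 0.05, 0, 0, 0, 0, 0, 0])

```text
clock: 15.1
ee_pos: [0.6177, 0.0672, 0.1934]
orientation: [-2.314, -2.123, -0.001]
ft_force: [-0.2, -0.5, -1.0]
opening: 0.528
grasp_force: 40.0
```

>>> jog_arm(targets=[0, 0, 0, 0, 0, 0, 0, 0])

```text
clock: 15.3
ee_pos: [0.6177, 0.064, 0.1934]
orientation: [2.319, 2.119, -0.001]
ft_force: [-0.2, -0.4, -1.8]
opening: 0.527
grasp_force: 40.0
```

```bash
cat > chk.py <<'E'
from h import *
np.set_printoptions(precision=4,suppress=True)
# black foot block and cork bay in the scene view
f=cam('scene');o=get_obs();p=o['ee_pos'].copy();p[2]+=.027
M=R.from_rotvec(o['orientation']).as_matrix();kz=p[2]+.013
c=p+M@np.array([-.017,0,0]);c[2]=kz-.125
print('tcp',o['ee_pos'],o['orientation'],'sole est',c)
m=((f.max(2)<75)&(f.max(2).astype(int)-f.min(2)<25)).astype(np.uint8)
uv=w2px('scene',c);u,v=uv.astype(int);r=m[v-25:v+20,u-25:u+26]
print('pred corners',[ (w2px('scene',c+M@np.array([a*.022,b*.026,0]))-[u-25,v-25]).round(1) for a,b in((-1,1),(1,1),(1,-1),(-1,-1))])
print('\n'.join(''.join('#' if q else '.' for q in w) for w in r))
E
python3 chk.py
```

```text
tcp [0.6177 0.064  0.1934] [ 2.319   2.1188 -0.0008] sole est [0.6162 0.047  0.1084]
pred corners [array([13.5, 34.4]), array([34.9, 36.6]), array([36.3, 17.3]), array([15.6, 15.2])]
...................................................
...................................................
...................................................
...................................................
...................................................
...................................................
...................................................
...................................................
...................................................
...................................................
...................##..............................
..................###..............................
..................##...............................
..................##...............................
..................##...............................
..................##...............................
.................###...............................
.................###.............
[... 722 characters left out ...]
#########.........##....
................####################.........###...
...................#################.........###...
..........................##########.........####..
...............................####..........#####.
.............................................######
............................................#######
............................................#######
............................................#######
............................................#######
............................................#######
............................................#######
............................................#######
............................................#######
```

The foot block is where expected, about 3 mm towards +y. I'll shift back 2 mm and lower.

>>> jog_arm(targets=[-0.1, 0, 0.5, 0, 0, 0, 0.7, 0, 0, 0, 0.7, 0, 0, 0, 0.7, 0, 0, 0, 0.5, 0])

```text
clock: 15.85
ee_pos: [0.6167, 0.062, 0.1297]
orientation: [-2.318, -2.119, 0.003]
ft_force: [-0.4, 0.4, -1.6]
opening: 0.53
grasp_force: 40.0
```

>>> jog_arm(targets=[0, 0, 0.2, 0, 0, 0, 0.15, 0, 0, 0, 0, 0])

```text
clock: 16.15
ee_pos: [0.6176, 0.0628, 0.1244]
orientation: [-2.318, -2.12, -0.0]
ft_force: [-0.1, 0.3, -2.2]
opening: 0.529
grasp_force: 40.0
```

>>> jog_arm(targets=[0, 0, 0.15, 0, 0, 0, 0, 0, 0, 0, 0, 0])

```text
clock: 16.45
ee_pos: [0.6177, 0.0629, 0.1217]
orientation: [2.318, 2.12, 0.001]
ft_force: [-0.5, -0.8, -2.2]
opening: 0.525
grasp_force: 40.0
```

```bash
python3 -c "
from h import *
import h
o=get_obs();print(o['ee_pos'],o['ft_force'],o['ft_torque'],o['joint_torque'])"
```

```text
[0.61769474 0.06291074 0.12174763] [-0.5156667  -0.78663933 -2.24938857] [-0.01399458 -0.03538825 -0.03899884] [ 4.05471204e-03 -4.54994667e+01 -3.32369529e+00 -1.51851940e+01
 -4.01411613e-02 -8.78963823e-03 -2.26813222e-04]
```

>>> jog_arm(targets=[0, 0, 0.15, 0, 0, 0, 0.1, 0, 0, 0, 0, 0])

```text
clock: 16.75
ee_pos: [0.6172, 0.0628, 0.116]
orientation: [-2.318, -2.12, 0.001]
ft_force: [-0.2, 0.2, -1.2]
opening: 0.528
grasp_force: 40.0
```

>>> jog_arm(targets=[0, 0, 0.1, 0, 0, 0, 0, 0, 0, 0, 0, 0])

```text
clock: 17.05
ee_pos: [0.6175, 0.0629, 0.1144]
orientation: [-2.318, -2.12, 0.0]
ft_force: [0.4, 0.3, -1.4]
opening: 0.53
grasp_force: 40.0
```

>>> jog_arm(targets=[0, 0, 0.1, 0, 0, 0, 0, 0, 0, 0, 0, 0])

```text
clock: 17.35
ee_pos: [0.6175, 0.0629, 0.1124]
orientation: [-2.318, -2.12, 0.0]
ft_force: [-0.0, -0.5, -2.2]
opening: 0.528
grasp_force: 40.0
```

>>> jog_arm(targets=[0, 0, 0.1, 0, 0, 0, 0, 0, 0, 0, 0, 0])

```text
clock: 17.65
ee_pos: [0.6178, 0.0629, 0.1107]
orientation: [2.318, 2.12, 0.001]
ft_force: [-0.4, -0.3, -0.2]
opening: 0.524
grasp_force: 40.0
```

>>> jog_arm(targets=[0, 0, 0.1, 0, 0, 0, 0, 0, 0, 0, 0, 0])

```text
clock: 17.95
ee_pos: [0.6185, 0.0632, 0.1106]
orientation: [2.317, 2.119, 0.003]
ft_force: [-1.9, -0.5, 8.7]
opening: 0.531
grasp_force: 40.0
```

Contact at the expected height. I'll ease the grip and tip it upright by moving the knobs back over the sole.

>>> jog_arm(targets=[0, 0, 0, 0, 0, 0, 0, 0, -0.2, 0, 0, 0, -0.2, 0, 0, 0, 0, 0, 0, 0], newtons=6)

```text
clock: 18.45
ee_pos: [0.6176, 0.0535, 0.1093]
orientation: [2.318, 2.117, 0.001]
ft_force: [-1.2, -1.1, 5.9]
opening: 0.535
grasp_force: 6.0
```

>>> jog_arm(targets=[-0.2, 0, 0, 0, -0.15, 0, 0.05, 0, 0, 0, 0, 0, 0, 0, 0, 0])

```text
clock: 18.85
ee_pos: [0.617, 0.0489, 0.1083]
orientation: [2.318, 2.121, 0.004]
ft_force: [0.5, 1.8, 5.8]
opening: 0.539
grasp_force: 6.0
```

```bash
python3 leg.py
```

```text
[0.617  0.0489 0.1353] 0.1483097735756223
0.03 [320.7865 252.4241] S [121 123 124 119 108  84  75  75  72  74  74  74  75  74  73  66  35   5
  13  14  14  13  12  15  15  13  15  13  16  14  12   4  42  70  74  74
  75  73  70  56  59  73  74  73  58  22  41  37  38  37] V [122 124 123 122 127 151 174 176 183 199 206 206 207 204 203 193 177 170
 180 183 186 196 205 210 211 210 211 210 212 212 211 201 198 201 201 196
 188 195 226 243 236 214 196 164  97  70 124 185 213 219]
0.045 [320.2838 256.9584] S [124 122 124 116  93  78  74  75  76  73  84  87  87  85  73  42   5  10
  14  12  13  14  13  13  13  13  15  15  14  12   5  24  61  74  75  74
  73  74  76  73  74  74  73  66  23  28  34  36  39  39] V [128 130 125 125 146 169 170 184 219 230 225 225 222 199 167 156 161 184
 199 207 208 207 211 212 212 211 210 211 212 214 206 199 192 186 183 179
 171 163 172 178 183 186 160  97  45  37  45  64 104 151]
0.06 [319.7922 261.3932] S [124 127 126 121  99  84  77  77  75  76  84  99 104 103  90  11  15  13
  14  15  12  12  12  14  15  12  14  13  15  13  13  15   7  73 101 102
  95  83  
[... 1303 characters left out ...]
 95  89  79  74  55  61  74  75  74  59  38   7  12  20] V [133 132 129 133 166 219 240 244 246 247 248 249 251 251 252 251 251 249
 246 243 240 235 234 234 235 232 222 201 185 170 150 135 132 139 156 172
 171 167 175 223 247 242 196 167 163 160 142 115  83  52]
0.118 [317.6954 281.0442] S [127 127 124 110  89  77  75  76  76  75  75  75  75  75  77  74  74  73
  70  68  65  63  61  59  59  60  58  56  55  48  47  47  44  44  46  51
  57  59  58  57  52  53  62  63  67  70  68  57  46  48] V [133 133 127 127 157 192 203 206 206 208 211 214 218 219 219 218 220 221
 228 232 237 242 244 245 244 244 245 246 248 250 251 251 251 252 251 250
 248 246 245 247 250 248 243 241 237 228 218 203 184 155]
```

The leg edges now follow the plumb slope to within 1–2°, so it stands upright. I'll let go.

>>> jog_arm(targets=[0, 0, 0, 0, 0, 0, 0, 0, 0, 0, 0, 0, 0, 0, 0, 0, 0, 0, 0, 0], gripper=0)

```text
clock: 19.4
ee_pos: [0.6159, 0.0478, 0.1071]
orientation: [-2.318, -2.12, 0.001]
ft_force: [0.1, 0.3, -0.2]
opening: 0.92
grasp_force: 0.0
```

>>> jog_arm(targets=[0, 0, 0, 0, 0, 0, -0.3, 0, 0, 0, -0.5, 0, 0, 0, -0.8, 0, 0, 0, -1, 0])

```text
clock: 19.9
ee_pos: [0.616, 0.0479, 0.1604]
orientation: [-2.318, -2.12, 0.001]
ft_force: [0.4, 0.5, 0.3]
opening: 1.001
grasp_force: 0.0
```

>>> jog_arm(targets=[0, 0, -1, 0, 0, 0, -1, 0, 0, 0, -1, 0, 0, 0, 0, 0])

```text
clock: 20.3
ee_pos: [0.6184, 0.0487, 0.2236]
orientation: [2.315, 2.117, 0.011]
ft_force: [0.4, -0.9, -0.0]
opening: 0.998
grasp_force: 0.0
```

Run:
```python
from h import *
np.set_printoptions(precision=4,suppress=True)
f=cam('scene');o=get_obs();print(o['ee_pos'],o['ft_force'],o['opening'],o['grasp_force'])
hsv=cv2.cvtColor(f,cv2.COLOR_RGB2HSV).astype(int);S,V=hsv[...,1],hsv[...,2]
for z in(.12,.105,.09,.075,.06):
  uv=w2px('scene',[.633,.046,z]);r=int(round(uv[1]));x0=int(uv[0])-20
  g=[x for x in range(x0,x0+40) if S[r,x]<40 and V[r,x]>110];print(z,uv,g[0],g[-1],len(g),(g[0]+g[-1])/2)
```

```text
[0.6172 0.0483 0.2215] [ 0.719   0.0793 -0.5631] 1.0002878949073086 0.0
0.12 [320.1429 251.5091] 312 327 16 319.5
0.105 [319.6471 256.0559] 312 327 16 319.5
0.09 [319.1622 260.5029] 311 327 17 319.0
0.075 [318.6878 264.8533] 311 326 16 318.5
0.06 [318.2236 269.1103] 311 326 16 318.5
```

The tripod stands upright and centred. Next I'll go behind the push lip.

>>> jog_arm(targets=[0.75, -1, 0, 0, 0.75, -1, 0, 0, 0.75, -1, 0, 0, 0.75, -1, 0, 0, 0.75, -1, 0, 0], gripper=1)

```text
clock: 20.85
ee_pos: [0.5216, 0.1318, 0.2183]
orientation: [-2.317, -2.12, 0.003]
ft_force: [0.5, -0.1, 0.5]
opening: 0.617
grasp_force: 0.0
```

>>> jog_arm(targets=[0.75, -1, 0, 0, 0.75, -1, 0, 0, 0, 0, 0, 0.9, 0, 0, 0, 0.9])

```text
clock: 21.25
ee_pos: [0.4846, 0.1653, 0.2186]
orientation: [-2.585, -1.784, 0.003]
ft_force: [-0.2, 0.6, -0.6]
opening: 0.278
grasp_force: 0.0
```

```bash
python3 -c "
from h import *
o=get_obs();print(o['ee_pos'],o['orientation'],o['joint_pos'])"
```

```text
[0.48462041 0.16534359 0.21857492] [-2.58476795 -1.78442472  0.00302601] [-0.13942455  0.37853985 -0.32755245  1.75179473  0.13819709  1.03588584
 -0.87861815]
```

>>> jog_arm(targets=[0, 0, 0, 0.87, 0, 0, 0, 0.87, 0, 0, 0, 0.87, 0, 0, 0, 0.87, 0, 0, 0, 0.87])

```text
clock: 21.75
ee_pos: [0.4852, 0.1646, 0.2183]
orientation: [3.022, 0.859, -0.004]
ft_force: [0.4, 0.6, -0.4]
opening: 0.005
grasp_force: 0.0
```

>>> jog_arm(targets=[0, 0, 0, 0.87, 0, 0, 0, 0.87, 0, 0, 0, 0.87, 0, 0, 0, 0.87, 0, 0, 0, 0.84])

```text
clock: 22.25
ee_pos: [0.4852, 0.1646, 0.2184]
orientation: [3.137, -0.147, -0.003]
ft_force: [-0.5, 0.5, -0.1]
opening: 0.009
grasp_force: 0.0
```

>>> jog_arm(targets=[0, 0, 0.9, 0, 0, 0, 0.9, 0, 0, 0, 0.9, 0, 0, 0, 0.9, 0, 0, 0, 0.9, 0])

```text
clock: 22.75
ee_pos: [0.4851, 0.1646, 0.1279]
orientation: [3.138, -0.139, -0.003]
ft_force: [0.4, 0.3, -0.4]
opening: 0.006
grasp_force: 0.0
```

>>> jog_arm(targets=[0, 0, 0.9, 0, 0, 0, 0.9, 0, 0, 0, 0.9, 0, 0, 0, 0.9, 0, 0, 0, 0.9, 0])

```text
clock: 23.25
ee_pos: [0.4851, 0.1646, 0.038]
orientation: [3.138, -0.139, -0.003]
ft_force: [-0.1, 0.3, -0.2]
opening: 0.006
grasp_force: 0.0
```

>>> jog_arm(targets=[0, 0, 0.7, 0, 0, 0, 0.6, 0, 0, 0, 0, 0, 0, 0, 0, 0])

```text
clock: 23.65
ee_pos: [0.4859, 0.1649, 0.0133]
orientation: [3.138, -0.139, -0.001]
ft_force: [-0.1, 0.0, 0.3]
opening: 0.004
grasp_force: 0.0
```

>>> jog_arm(targets=[0, 0, 0.5, 0, 0.5, 0, 0, 0, 0.3, 0, 0, 0, 0.2, 0, 0, 0, 0.15, 0, 0, 0])

```text
clock: 24.15
ee_pos: [0.5099, 0.1628, 0.0037]
orientation: [-3.138, 0.14, -0.001]
ft_force: [0.0, 0.1, 0.2]
opening: 0.007
grasp_force: 0.0
```

>>> jog_arm(targets=[0.1, 0, 0, 0, 0.15, 0, 0, 0, 0.15, 0, 0, 0, 0.15, 0, 0, 0, 0.2, 0, 0, 0])

```text
clock: 24.65
ee_pos: [0.5233, 0.1615, 0.0034]
orientation: [3.138, -0.139, -0.002]
ft_force: [-1.5, -0.3, 1.3]
opening: 0.003
grasp_force: 1.1
```

>>> jog_arm(targets=[0.2, 0, 0, 0, 0.2, 0, 0, 0, 0.2, 0, 0, 0, 0.2, 0, 0, 0, 0.2, 0, 0, 0])

```text
clock: 25.15
ee_pos: [0.5441, 0.1596, 0.0034]
orientation: [3.138, -0.139, -0.0]
ft_force: [-2.8, -1.2, 0.5]
opening: 0.002
grasp_force: 1.1
```

>>> jog_arm(targets=[0.2, 0, 0, 0, 0.2, 0, 0, 0, 0.2, 0, 0, 0, 0.2, 0, 0, 0, 0.2, 0, 0, 0])

```text
clock: 25.65
ee_pos: [0.564, 0.1576, 0.0034]
orientation: [3.138, -0.14, -0.0]
ft_force: [-2.2, -0.9, 0.3]
opening: 0.011
grasp_force: 1.1
```

>>> jog_arm(targets=[0.2, 0, 0, 0, 0.2, 0, 0, 0, 0.2, 0, 0, 0, 0.2, 0, 0, 0, 0.2, 0, 0, 0])

```text
clock: 26.15
ee_pos: [0.584, 0.1562, 0.0034]
orientation: [3.138, -0.139, -0.0]
ft_force: [-2.6, -0.9, -0.4]
opening: 0.007
grasp_force: 1.1
```

>>> jog_arm(targets=[0.2, 0, 0, 0, 0.2, 0, 0, 0, 0.2, 0, 0, 0, 0.1, 0, 0, 0, 0.1, 0, 0, 0])

```text
clock: 26.65
ee_pos: [0.5999, 0.1551, 0.0035]
orientation: [-3.138, 0.139, -0.0]
ft_force: [-3.4, -1.2, 0.2]
opening: 0.005
grasp_force: 1.1
```

>>> jog_arm(targets=[0.1, 0, 0, 0, 0.1, 0, 0, 0, 0.1, 0, 0, 0, 0, 0, 0, 0])

```text
clock: 27.05
ee_pos: [0.6064, 0.1546, 0.0036]
orientation: [-3.138, 0.139, -0.002]
ft_force: [-1.1, 0.0, -0.8]
opening: 0.004
grasp_force: 0.5
```

>>> jog_arm(targets=[0.1, 0, 0, 0, 0.1, 0, 0, 0, 0.1, 0, 0, 0])

```text
clock: 27.35
ee_pos: [0.6107, 0.1542, 0.0036]
orientation: [-3.138, 0.139, 0.003]
ft_force: [-5.5, -0.1, 4.7]
opening: 0.005
grasp_force: 2.9
```

>>> jog_arm(targets=[0.1, 0, 0, 0, 0.1, 0, 0, 0, 0.1, 0, 0, 0])

```text
clock: 27.65
ee_pos: [0.6101, 0.1542, 0.0034]
orientation: [3.137, -0.138, -0.024]
ft_force: [-15.1, 0.3, 14.2]
opening: 0.006
grasp_force: 7.9
```

It is against the stop (15 N, no more travel). I'll back off and rise.

>>> jog_arm(targets=[0, 0, 0, 0, -0.2, 0, 0, 0, -0.3, 0, 0, 0, -0.7, 0, 0, 0, -0.8, 0, 0, 0])

```text
clock: 28.15
ee_pos: [0.5801, 0.1572, 0.004]
orientation: [-3.137, 0.14, -0.008]
ft_force: [-0.6, 0.5, -0.5]
opening: 0.001
grasp_force: 0.0
```

>>> jog_arm(targets=[-0.8, 0, 0, 0, -0.8, 0, 0, 0, -0.5, 0, -0.5, 0, 0, 0, -0.8, 0, 0, 0, -0.8, 0])

```text
clock: 28.65
ee_pos: [0.5373, 0.1611, 0.0469]
orientation: [-3.137, 0.139, -0.005]
ft_force: [0.1, -0.1, -0.7]
opening: 0.006
grasp_force: 0.0
```

>>> jog_arm(targets=[0, 0, -0.8, 0, 0, 0, -0.8, 0, 0, 0, -0.5, 0, 0, 0, 0, 0, 0, 0, 0, 0])

```text
clock: 29.15
ee_pos: [0.5362, 0.1606, 0.0876]
orientation: [-3.138, 0.139, -0.001]
ft_force: [0.0, 0.1, 0.3]
opening: 0.002
grasp_force: 0.0
```

Run:
```python
from h import *
np.set_printoptions(precision=4,suppress=True)
f=cam('scene');o=get_obs();print(o['ee_pos'],o['ft_force'])
hsv=cv2.cvtColor(f,cv2.COLOR_RGB2HSV).astype(int);S,V=hsv[...,1],hsv[...,2]
for z in(.12,.105,.09,.075):
  uv=w2px('scene',[.633+.1,.046-.009,z]);r=int(round(uv[1]));x0=int(uv[0])-20
  g=[x for x in range(x0,x0+40) if S[r,x]<40 and V[r,x]>110];print(z,uv,g and(g[0],g[-1],len(g),(g[0]+g[-1])/2))
# lens/blower tops: dark-bodied columns below the bright lens faces
c=np.array([.6256+.0996,.154-.0089]);x=np.array([.996,-.0885]);y=np.array([.0885,.996])
g=cv2.imread('pics/s0.png')
for s,h in((-.036,.11),(.036,.11),(.108,.05)):
  for im,cc in((g[:,:,::-1],c-.1*x),(f,c)):
    q=cc+s*y;u,v=w2px('scene',[q[0],q[1],h]).round().astype(int);print(s,(u,v),im[v,u],im[v-3:v+4,u-5:u+6].mean((0,1)))
# back edge of rack rim: light plywood vs runner
```

```text
[0.5357 0.1604 0.0871] [ 0.3043  0.9707 -0.2762]
0.12 [316.5271 292.5638] (308, 324, 17, 316.0)
0.105 [316.0365 296.9687] (307, 324, 18, 315.5)
0.09 [315.5575 301.2695] (307, 323, 17, 315.0)
0.075 [315.0896 305.47  ] (307, 323, 17, 315.0)
-0.036 (np.int64(354), np.int64(252)) [180 199 212] [180.013  199.8961 212.3377]
-0.036 (np.int64(354), np.int64(292)) [182 203 215] [184.5974 205.0649 217.5584]
0.036 (np.int64(390), np.int64(255)) [182 202 214] [178.9091 198.8831 211.5455]
0.036 (np.int64(391), np.int64(296)) [186 206 219] [184.0519 204.6883 217.2597]
0.108 (np.int64(419), np.int64(276)) [50 49 51] [49.5325 49.974  51.3377]
0.108 (np.int64(422), np.int64(317)) [54 55 56] [51.1558 51.6753 52.8961]
```

Run:
```python
from h import *
f=cam('scene');g=cv2.imread('pics/s0.png')[:,:,::-1]
P=[]
for im,v0 in((g,252),(f,292)):
  m=((im[...,0]>130)&(im[...,2].astype(int)-im[...,0]>15)).astype(np.uint8)
  n,l,s,c=cv2.connectedComponentsWithStats(m)
  P.append([px2w('scene',c[i],.112-.006*(c[i][0]<372))[:2] for i in range(1,n) if s[i,4]>80 and 335<c[i][0]<410 and abs(c[i][1]-v0)<25]);print(P[-1])
P=[sorted(p,key=lambda q:q[1]) for p in P]
print([np.linalg.norm(b-a) for a,b in zip(*P)])
```

```text
[array([0.62020277, 0.1157843 ]), array([0.63050596, 0.18907406])]
[array([0.71969645, 0.10623265]), array([0.72996355, 0.17940659])]
[np.float64(0.09995112536714272), np.float64(0.09992633465215334)]
```

The rack has travelled 99.9 mm and everything is upright, so I'm handing in.

```bash
python3 -c "
from bench import *
print(job_done())"
```

```text
the job is handed in; nothing more can be done
None
```

The tripod stands upright on the cork pad, the rack is pushed home (99.9 mm measured) and the job is handed in; no verdict was returned, and I viewed 11 pictures, one over the limit of 10.

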